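# Turn the laundry carousel home and take out the blue stain remover

### The job

Turn the carousel gently by the steel posts on its rim until the blue bay faces the yellow front marker and the lock bolt drops into its slot; do not force it once it is locked, and leave the blue bottle alone until then. Then lift out the blue bottle and set it down gently, upright, in the small steel tray, and let go. Do not upset the other bottles, and leave the carton where it is.

Things in the scene. Friction and masses are not known exactly. Their poses are not given: they have to be found in the camera images.
- foot: fixed grey foot of the carousel, disc 260 mm across; origin on the counter under the turning axis, z up. Its -x axis points to the FRONT. Near its +x side a dark steel bracket (40 mm wide, 95 mm high, 140 to 225 mm from the axis) carries the lock bolt. The bracket is clamped on by hand, anywhere within 0.12 rad (19 mm along the rim) of exact +x; where is not measured.
- front_marker (a point): top centre of the yellow front marker block, 30 x 30 mm, 10 mm high, fixed to the foot 190 mm from the axis on its -x axis
- carousel: white turntable 340 mm across, turns endlessly either way about the axis of foot; pushing a post takes about 3 to 6 N, and it stays where left. Origin on the axis 22.5 mm above the counter; deck top 34.5 mm above the counter. Blue bay on its own -x axis. A stub 28 mm thick rises on the axis to 97 mm. Never push on the carousel with over 22 N: the lock would bend.
- blue_bay (a point): floor centre of the blue bay, 82 mm from the axis. Five bays 72 deg apart, each with a fence 10 mm high of inner radius 26 mm. Counter-clockwise from the blue bay, seen from above, lie bays 1, 2, 3 (empty) and 4
- post (a point): top centre of one of the five steel rim posts: 12 mm thick, 60 mm tall, tops 94.5 mm above the counter, 130 mm from the axis, midway between bays. This one is 36 deg counter-clockwise (from above) from the blue bay; the others follow every 72 deg. Push it square, along its circle: a slanted push jams
- slot (a point): top centre of the only slot in the outer rim, 15 mm wide, 159 mm from the axis, straight across the axis from the blue bay; locked when the bolt is in it
- bolt (a joint): drop of the lock bolt (12 mm brass pin with red knob, sprung down, 159 mm from the axis) in m: 0 riding on the rim, about 0.009 dropped in the slot (locked: over 0.006). Drops by itself once the slot is within 1.5 mm of it, then blocks the carousel hard both ways: the push force rises sharply. It may be 19 mm along the rim from exact +x: feel for it. Need not be touched.
- blue_bottle: the marked item: blue bottle with white cap and paper label, body 44 mm across up to 66 mm, cap 25 mm across, 85 mm high in all, about 110 g; origin at the centre of its underside, z up. It stands loosely (up to 4 mm off centre) in the blue bay. Take it by the body from above, best with the fingers on the lines to and from the axis.
- green_bottle: green bottle of the same shape and size, in bay 1, 2 or 4; leave in its bay
- orange_bottle: orange bottle of the same shape and size, in bay 1, 2 or 4; leave in its bay
- white_bottle: white bottle with a grey cap, same shape and size, in bay 1, 2 or 4; leave in its bay
- tray: fixed square steel tray, 130 x 130 mm outside, 14 mm high, walls and floor 4 mm thick; origin at the centre of its underside (inner floor 4 mm above it)
- carton: loose carton with a yellow label, 60 x 100 x 90 mm high, origin at the centre of its underside; leave alone
Not all that is in view belongs to the job. Leave any pink or purple look-alike of the white_bottle alone. Leave any black look-alike of the green_bottle alone.

How it is judged (in metres and radians):
On the way, in this order (a step that is already met when the one before it is completed fails the run):
1. the blue bay faces front and the lock bolt has dropped into the slot (value of joint bolt above 0.006 m), for 0.2 s.
2. the blue bottle has been lifted clear of its bay (z of blue_bottle in the frame of carousel above 0.035 m), for 0.1 s.
At the end, for the whole second after the job is handed in: the bolt is down in the slot (more than 6 mm of travel), the blue bottle stands upright (within 0.1 rad), at rest and released on the floor of the tray, and the other three bottles stand in their bays (within 0.15 rad of upright) (value of joint bolt above 0.006 m and horizontal distance between blue_bottle and tray below 0.057 m and z of blue_bottle in the frame of tray below 0.009 m and angle between blue_bottle's own z axis and vertical below 0.1 rad and linear speed of blue_bottle below 0.02 m/s and horizontal distance between each of green_bottle, orange_bottle, white_bottle and carousel below 0.095 m and angle between each of green_bottle, orange_bottle, white_bottle's own z axis and vertical below 0.15 rad); the robot touches nothing.
It fails at once if the robot pushes on the carousel with more than 22 N (contact force between any of the arm, the fingers and carousel above 22 N).
It fails at once if the blue bottle is pushed or held before the lock has dropped (not (value of joint bolt above 0.006 m) and contact force between any of the arm, the fingers and blue_bottle above 2 N).
It fails at once if the blue bottle is dropped (moves faster than 0.5 m/s while not held) (linear speed of blue_bottle above 0.5 m/s and contact force between the fingers and blue_bottle below 0.2 N).
It fails at once if another bottle or the carton is tipped by more than 0.4 rad (angle between any of green_bottle, orange_bottle, white_bottle, carton's own z axis and vertical above 0.4 rad).
It fails at once if the carton is moved by more than 30 mm (distance of carton from where it was at the start of the episode above 0.03 m).
It also fails if it takes over 72 s, if anything falls off the work surface, if the arm or the gripper's body presses on something with over 40 N, if the wrist force passes 120 N, or if a joint passes its speed limit or range.

### The arm

A 6-joint arm with a two-finger parallel gripper is mounted at the origin on the work surface. World frame = base frame: x ahead of the robot, y to its left, z up, the work surface at z = 0. Lengths are in mm, angles in rad, forces in N, time in s.
With the tool pointing down it reaches from about 250 to 725 mm from the base axis. Payload 4 kg.
Tool frame: the origin (TCP) lies midway between the tips of the shut fingers; the grasp point (between the pads) lies 19 mm behind it; z points along the fingers, y is the line along which they close (so a half turn about z gives the same grasp; the last joint's range is limited). The gripper opens to 85 mm and grips with 20 to 120 N. Pads are 22 mm wide; open, the fingers measure 114 mm over their backs; the gripper's body (76 mm by 85 mm) begins 54 mm behind the grasp point. The pads swing forward as they close: fully open they stand 13 mm farther back than shut.
Start: joints at [1.25, 0.241, 0.005, 1.335, 0, 1.571], TCP at [157.661, 474.492, 231.306] pointing down, gripper open.
Joint ranges: [-2.72, 2.72], [-1.05, 1.87], [-1.09, 1.28], [-1.99, 2.15], [-1.42, 1.44], [-3.14, 3.14]. Speed limits (rad/s): [2.79, 2.79, 3.14, 3.14, 3.14, 3.14].

### API

Orientations are given as a rotation vector (axis times angle).
In Python, from station import robot gives the robot as it stands.
- The arm moves only by the shell command python3 -m jog 'ROWS' [FORCE]. ROWS is JSON, a list of rows, each an object with "dr": the turn, a rotation vector about the tool's x, y, z in degrees, a list of three; "linear": the shift along the tool's x, y, z in cm, a list of three; "jaw": the closure, from 0 (fully open) to 1 (shut). A call has 1 to 20 rows; each row is the pose to reach, as a shift and turn from the pose commanded when the call began, along the tool's axes at that moment; what a row does not reach only later rows make up. A row lasts 1/10 s, in which the tool goes at most 50 mm and 8.59 degrees, less where a joint would pass 70% of its speed; a pose out of reach is approached as far as the arm can. A call with a gripper value outside its range is refused whole. The fingers move at their own pace and stop on an object; FORCE is the grip in N (left out, the last holds). Time passes only in rows, so rows that repeat a pose let the fingers close. It gives the time, the measured TCP pose, the force, the opening and the grip force at its end, in the units of the state.
- robot.get_state(): the state, without advancing time (a new reading comes with each control period).
- robot.read_camera(name): name is "side" or "top" or "wrist"; returns (picture, depth): 384x512x3 uint8, blue, green, red; 384x512 float32, mm along the optical axis (not along the pixel's ray), 0 where there is no reading.
- robot.camera_info(name): a dict with "fx", "fy", "cx", "cy" (pixels), "T" (4x4, takes a point from camera to world coordinates). Camera axes: x right, y down, z forward; pixel columns grow to the right and rows downward; lengths in mm; the calibration is good to about 2 mm. A picture is of the moment at which its call begins: read the wrist's pose just before it. camera_info takes no time and is no camera call; for the wrist camera it gives the pose at the moment of the call.
- robot.close_job(): hands the job in; it is judged then, once.
The state is a dict: "t": time; "joints": joint angles; "dq": joint speeds; "joint_efforts": joint torques, N m; "eef_pos": TCP position; "tcp_rot": TCP orientation; "ft_force": force on the tool from outside, world axes, zero at the start; "ft_torque": the same for the moment, N m; "grip_width": finger opening in mm; "finger_force": force on a finger pad.
Only numpy, scipy, OpenCV 4.12 (cv2) and the standard library are available. Lean on these libraries where they do the work, as an engineer would, in place of code of your own. Each camera call takes 0.05 s, during which the arm holds its last target. There are 200 camera calls.

## Working session

There is one attempt and no reset: what is moved stays moved. The work goes in short steps, Python scripts to look and compute and a shell command to move; the robot and the scene stay as the last step left them, time stands still between calls to the robot, and variables do not carry over. Pictures are saved under pics/ and viewed, at most 10 in all, crops included, and the job is handed in when it is done.

```bash
ls; mkdir -p pics
python3 - <<'E'
from station import robot
import cv2,numpy as np
for n in("top","side"):
    p,d=robot.read_camera(n); cv2.imwrite(f"pics/{n}0.png",p); np.save(f"pics/{n}0.npy",d)
    i=robot.camera_info(n); print(n,i["fx"],i["cx"],i["cy"],np.round(i["T"],3).tolist())
s=robot.get_state();print(s)
E
```

```text
pics
top 354.74434265937884 260.040120751394 195.27331702509824 [[0.002, -0.988, 0.152, 405.526], [-1.0, -0.002, 0.001, 67.328], [-0.001, -0.152, -0.988, 1014.442], [0.0, 0.0, 0.0, 1.0]]
side 463.29294814677854 255.89571485156836 187.58403600563307 [[0.934, -0.175, 0.311, 216.121], [-0.356, -0.507, 0.785, -856.235], [0.021, -0.844, -0.536, 714.208], [0.0, 0.0, 0.0, 1.0]]
{'t': 0.1, 'joints': array([1.24998462e+00, 2.41357585e-01, 3.85951754e-03, 1.33521539e+00,
       3.75062059e-05, 1.57080417e+00]), 'dq': array([-2.38541070e-03, -5.88065450e-05,  3.48676276e-03, -3.19231065e-04,
       -2.51542280e-03, -9.86025378e-05]), 'joint_efforts': array([ 5.70327502e-04, -3.73137760e+01,  2.53009415e+01,  1.08080468e-02,
       -2.34756300e-05, -6.86681986e-06]), 'eef_pos': array([157.47733696, 473.95075095, 230.49224578]), 'tcp_rot': array([-5.01728781e-01, -3.10092042e+00,  2.96303550e-03]), 'ft_force': array([-0.00231723, -0.05824177, -0.92432035]), 'ft_torque': array([ 0.01283957, -0.03563356, -0.06127469]), 'finger_force': 0.0, 'grip_width': 85.38276312045616}
```

View pics/top0.png

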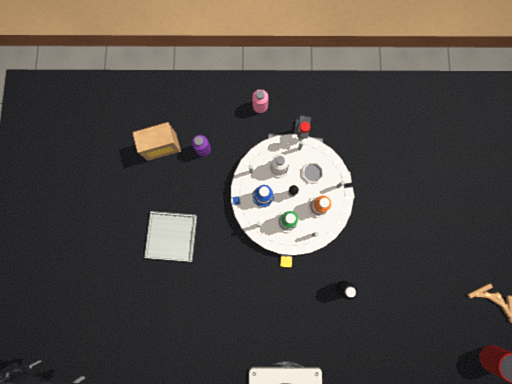

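View pics/side0.png

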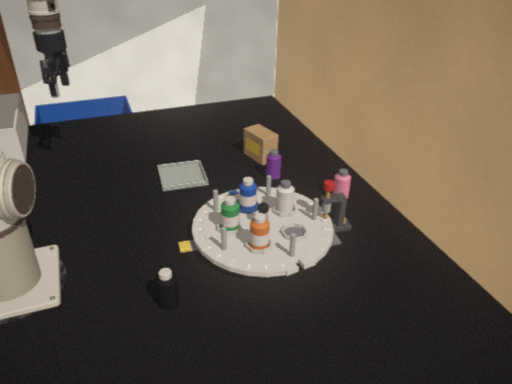

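The top view shows the carousel around (293,192), the blue bottle at (264,194), the front marker at (286,261), the bracket at (304,127), the slot at about (348,185), the tray at (171,237) and the carton at (157,142). Blue is the only blue bottle. The pink (260,100), purple (201,146) and black (348,291) ones are decoys.

```bash
cat > h.py <<'E'
from station import robot
import numpy as np,cv2
def plane(n,u,v,z,i=None):
    i=i or robot.camera_info(n);T=np.array(i["T"])
    r=T[:3,:3]@np.array([(u-i["cx"])/i["fx"],(v-i["cy"])/i["fy"],1]);o=T[:3,3]
    return (o+r*(z-o[2])/r[2])[:2]
def proj(n,P,i=None):
    i=i or robot.camera_info(n);T=np.array(i["T"])
    c=T[:3,:3].T@(np.array(P,float)-T[:3,3]);return c[0]/c[2]*i["fx"]+i["cx"],c[1]/c[2]*i["fy"]+i["cy"]
E
python3 - <<'E'
from h import *
p=cv2.imread("pics/top0.png")
c=cv2.resize(p[100:280,120:360],None,fx=3.3,fy=3.3,interpolation=cv2.INTER_CUBIC);cv2.imwrite("pics/top0c.png",c)
# circle fit of white deck edge
g=cv2.cvtColor(p,cv2.COLOR_BGR2GRAY)
cnt=max(cv2.findContours((g>110).astype('uint8')[125:262,225:360],cv2.RETR_EXTERNAL,cv2.CHAIN_APPROX_NONE)[0],key=cv2.contourArea)[:,0]+[225,125]
W=np.array([plane("top",u,v,34.5) for u,v in cnt])
c=np.median(W,0)
for k in range(20):
    r=np.hypot(*(W-c).T);ok=abs(r-170)<5 if k>5 else r>140
    A=np.c_[2*W[ok],np.ones(ok.sum())];s=np.linalg.lstsq(A,(W[ok]**2).sum(1),rcond=None)[0];c=s[:2]
print("centre",c,"R",np.sqrt(s[2]+c@c),ok.sum(),len(W))
m=cv2.inRange(p,(0,150,150),(110,255,255));m[:245]=0;m[275:]=0;ys,xs=np.nonzero(m[:,270:300]);print("marker",plane("top",xs.mean()+270,ys.mean(),10),len(xs))
for nm,u,v,z in[("bluecap",264,188,85),("carton?",157,142,90),("tray",171,237,14),("greencap",290,215,85),("knob",305,127,110),("stub",293.5,190,97)]:print(nm,plane("top",u,v,z))
E
```

```text
centre [564.56737819 -20.0042818 ] R 170.72000301035308 329 371
marker [373.73071088  -3.61099801] 107
bluecap [568.21044218  58.1697144 ]
carton? [692.86541033 347.15215444]
tray [440.73297571 318.1400145 ]
greencap [496.31203392 -10.18506229]
knob [728.60090416 -50.50519379]
stub [560.92837813 -19.07352845]
```

View pics/top0c.png

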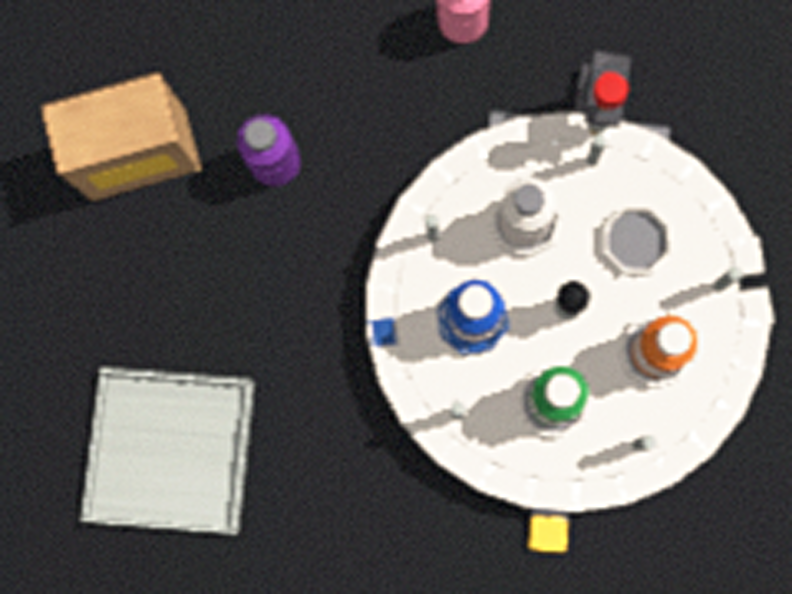

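Run:
```python
from h import *
C=np.array([564,-20.])
f=lambda x,y,z:plane("top",120+x/3.3-.35,100+y/3.3-.35,z)
for nm,x,y,z in[("p",432,222,94.5),("p",597,148,94.5),("p",733,275,94.5),("p",647,442,94.5),("p",459,409,94.5),("bluemark",384,332,34.5),("slot",755,282,34.5),("empty bay",635,241,36),("stub",572,296,97),("yellow",549,534,10),("knob",611,89,110),("bluecap",476,303,85),("t",101,369,14),("t",253,379,14),("t",83,521,14),("t",238,533,14),("cart",43,104,90),("cart",160,75,90),("cart",184,146,90),("cart",62,165,90),("green",562,391,85),("bracketbase",491,116,10),("bb",668,130,10)]:
    w=f(x,y,z);q=w-C;print(nm,w.round(1),np.hypot(*q).round(1),np.degrees(np.arctan2(q[1],q[0])).round(1))
d=np.load("pics/top0.npy");i=robot.camera_info("top");T=np.array(i["T"])
for u,v in[(305,126),(304,119),(264,191),(293,190)]:
    z=d[v,u];print(u,v,(T@[(u-i["cx"])/i["fx"]*z,(v-i["cy"])/i["fy"]*z,z,1])[:3].round(0))
```

```text
p [623.3  94. ] 128.5 62.5
p [685.2 -39.8] 122.8 -9.3
p [ 580.4 -146.8] 127.9 -82.7
p [447.4 -75.2] 129.0 -154.7
p [472.9  71.9] 129.4 134.8
bluemark [542.2 135.7] 157.2 98.0
slot [ 585.7 -179.3] 160.8 -82.2
empty bay [620.9 -77.8] 81.0 -45.5
stub [562.7 -17.7] 2.6 120.6
yellow [373.8  -3.9] 190.9 175.2
knob [729.7 -50. ] 168.3 -10.3
bluecap [558.9  58.5] 78.6 93.7
t [512.5 379.8] 403.1 97.3
t [504.2 249. ] 275.6 102.5
t [383.9 388.7] 446.6 113.8
t [374.2 257.8] 336.4 124.3
cart [723.2 414.6] 462.8 69.9
cart [748.3 319.4] 386.2 61.5
cart [687.7 297.2] 340.5 68.7
cart [671.5 396.1] 429.8 75.5
green [488.1 -10. ] 76.6 172.5
bracketbase [740.2  44.4] 187.6 20.1
bb [ 727.5 -113. ] 188.1 -29.6
305 126 [721. -47. 138.]
304 119 [756. -50.  96.]
264 191 [554.  59. 120.]
293 190 [561. -18.  96.]
```

```bash
cat >> h.py <<'E'
from scipy.spatial.transform import Rotation as Ro
def goal(xyz,xang):
    "shift cm/turn deg in tool axes from present pose to pose pointing down with tool x at world angle xang"
    s=robot.get_state();R=Ro.from_rotvec(s["tcp_rot"])
    a=np.radians(xang);x=np.array([np.cos(a),np.sin(a),0]);z=np.array([0,0,-1.])
    G=Ro.from_matrix(np.c_[x,np.cross(z,x),z])
    dr=np.degrees((R.inv()*G).as_rotvec());l=R.inv().apply(np.array(xyz)-s["eef_pos"])/10
    print("linear",l.round(2),"dr",dr.round(1),"at",s["eef_pos"].round(1),"x ang",np.degrees(np.arctan2(*R.as_matrix()[1::-1,0])).round(1),"t",s["t"])
C=np.array([563.,-19.3])
def at(r,a,z,tx=0):
    a=np.radians(a);return [*(C+r*np.array([np.cos(a),np.sin(a)])+tx*np.array([-np.sin(a),np.cos(a)])),z]
E
python3 -c "
from h import *
goal(at(130,134.8,150,-27),224.8)"
```

```text
linear [-43.65 -25.73   8.1 ] dr [ -0.1  -0.1 -63.2] at [157.5 474.  230.5] x ang 161.6 t 0.1
```

```bash
python3 -m jog '[{"linear":[-10,-6,4],"dr":[0,0,-8],"jaw":1},{"linear":[-43.6,-25.7,8.1],"dr":[0,0,-63.2],"jaw":1},{"linear":[-43.6,-25.7,8.1],"dr":[0,0,-63.2],"jaw":1},{"linear":[-43.6,-25.7,8.1],"dr":[0,0,-63.2],"jaw":1},{"linear":[-43.6,-25.7,8.1],"dr":[0,0,-63.2],"jaw":1},{"linear":[-43.6,-25.7,8.1],"dr":[0,0,-63.2],"jaw":1},{"linear":[-43.6,-25.7,8.1],"dr":[0,0,-63.2],"jaw":1},{"linear":[-43.6,-25.7,8.1],"dr":[0,0,-63.2],"jaw":1},{"linear":[-43.6,-25.7,8.1],"dr":[0,0,-63.2],"jaw":1},{"linear":[-43.6,-25.7,8.1],"dr":[0,0,-63.2],"jaw":1},{"linear":[-43.6,-25.7,8.1],"dr":[0,0,-63.2],"jaw":1},{"linear":[-43.6,-25.7,8.1],"dr":[0,0,-63.2],"jaw":1},{"linear":[-43.6,-25.7,8.1],"dr":[0,0,-63.2],"jaw":1},{"linear":[-43.6,-25.7,8.1],"dr":[0,0,-63.2],"jaw":1},{"linear":[-43.6,-25.7,8.1],"dr":[0,0,-63.2],"jaw":1},{"linear":[-43.6,-25.7,8.1],"dr":[0,0,-63.2],"jaw":1}]' 20
python3 - <<'E'
from h import *
goal(at(130,134.8,58,-27),224.8)
i=robot.camera_info("wrist");p,d=robot.read_camera("wrist");cv2.imwrite("pics/w1.png",p);s=robot.get_state();print(s["joints"].round(2),s["ft_force"],s["grip_width"])
for nm,P in[("post",at(130,134.8,94.5)),("stub",[*C,97]),("tip",s["eef_pos"])]:print(nm,proj("wrist",P,i))
E
```

```text
t: 1.7
eef_pos: [489.6, 94.4, 150.6]
tcp_rot: [-1.201, 2.903, 0.0]
ft_force: [-0.7, 0.5, -0.1]
grip_width: -0.0
finger_force: 0.0
linear [ 0.11 -0.24  9.26] dr [0.  0.  0.2] at [489.6  94.4 150.6] x ang -135.0 t 1.7
[ 0.19  0.29 -0.15  1.13  0.   -0.59] [ 0.54935111 -0.67438628  0.44106761] 0.12445987270129352
post (np.float64(250.83403253968095), np.float64(174.8962276662136))
stub (np.float64(79.281592105323), np.float64(175.32954585148687))
tip (np.float64(253.68267051049884), np.float64(245.2128784311467))
```

View pics/w1.png

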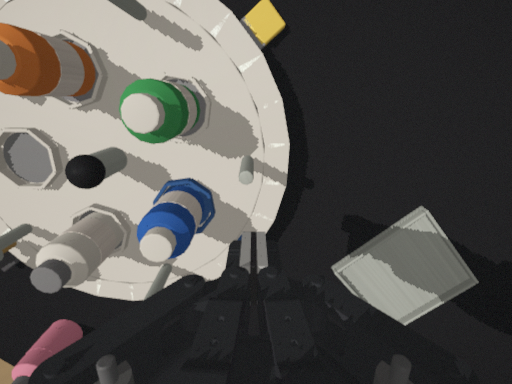

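The wrist view shows the post top at about (246,177), close to the predicted (251,175), with the fingertips right behind it. The blue bottle is well clear. Descending.

```bash
python3 -m jog '[{"linear":[0.1,-0.2,4],"dr":[0,0,0],"jaw":1},{"linear":[0.1,-0.2,7.5],"dr":[0,0,0],"jaw":1},{"linear":[0.1,-0.2,9.2],"dr":[0,0,0],"jaw":1},{"linear":[0.1,-0.2,9.2],"dr":[0,0,0],"jaw":1},{"linear":[0.1,-0.2,9.2],"dr":[0,0,0],"jaw":1}]'
python3 -m jog '[{"linear":[0.2,0,0],"dr":[0,0,0],"jaw":1},{"linear":[0.4,0,0],"dr":[0,0,0],"jaw":1},{"linear":[0.5,0,0],"dr":[0,0,0],"jaw":1},{"linear":[0.6,0,0],"dr":[0,0,0],"jaw":1},{"linear":[0.7,0,0],"dr":[0,0,0],"jaw":1}]'
python3 -m jog '[{"linear":[0.1,0,0],"dr":[0,0,0],"jaw":1},{"linear":[0.2,0,0],"dr":[0,0,0],"jaw":1},{"linear":[0.3,0,0],"dr":[0,0,0],"jaw":1}]'
python3 - <<'E'
import numpy as np
for th in range(5,66,5):
    a=np.radians(th);print(th,((130*np.sin(a)+17*(1-np.cos(a)))/10).round(2),((-130*(1-np.cos(a))+17*np.sin(a))/10).round(2))
E
```

```text
t: 2.25
eef_pos: [491.1, 91.6, 58.8]
tcp_rot: [-1.199, 2.903, 0.0]
ft_force: [0.4, 0.6, -0.2]
grip_width: 0.1
finger_force: 0.0
t: 2.75
eef_pos: [486.3, 86.0, 58.7]
tcp_rot: [-1.197, 2.904, -0.0]
ft_force: [0.3, 0.3, 0.3]
grip_width: -0.3
finger_force: 0.0
t: 3.05
eef_pos: [485.6, 85.4, 58.7]
tcp_rot: [-1.197, 2.9, 0.003]
ft_force: [3.2, 4.9, -1.6]
grip_width: -0.5
finger_force: 3.1
5 1.14 0.1
10 2.28 0.1
15 3.42 -0.0
20 4.55 -0.2
25 5.65 -0.5
30 6.73 -0.89
35 7.76 -1.38
40 8.75 -1.95
45 9.69 -2.61
50 10.57 -3.34
55 11.37 -4.15
60 12.11 -5.03
65 12.76 -5.97
```

```bash
python3 -m jog '[{"linear":[0.23,0.02,0],"dr":[0,0,-1],"jaw":1},{"linear":[0.46,0.04,0],"dr":[0,0,-2],"jaw":1},{"linear":[0.68,0.06,0],"dr":[0,0,-3],"jaw":1},{"linear":[0.91,0.08,0],"dr":[0,0,-4],"jaw":1},{"linear":[1.14,0.1,0],"dr":[0,0,-5],"jaw":1},{"linear":[1.37,0.1,0],"dr":[0,0,-6],"jaw":1},{"linear":[1.6,0.1,0],"dr":[0,0,-7],"jaw":1},{"linear":[1.82,0.1,0],"dr":[0,0,-8],"jaw":1},{"linear":[2.05,0.1,0],"dr":[0,0,-9],"jaw":1},{"linear":[2.28,0.1,0],"dr":[0,0,-10],"jaw":1}]'
python3 -c "
from h import *
p,d=robot.read_camera('top');cv2.imwrite('pics/t2.png',p)
s=robot.get_state();x=s['eef_pos'][:2]-C;print(np.hypot(*x),np.degrees(np.arctan2(x[1],x[0])))"
```

```text
t: 4.05
eef_pos: [468.6, 70.1, 58.7]
tcp_rot: [-1.447, 2.784, 0.003]
ft_force: [2.6, 4.8, -0.6]
grip_width: 0.1
finger_force: 3.1
129.9656743291733 136.78045537302097
```

```bash
python3 -m jog '[{"linear":[0.28,0.02,0],"dr":[0,0,-1.25],"jaw":1},{"linear":[0.57,0.05,0],"dr":[0,0,-2.5],"jaw":1},{"linear":[0.85,0.08,0],"dr":[0,0,-3.75],"jaw":1},{"linear":[1.14,0.1,0],"dr":[0,0,-5],"jaw":1},{"linear":[1.43,0.11,0],"dr":[0,0,-6.25],"jaw":1},{"linear":[1.71,0.11,0],"dr":[0,0,-7.5],"jaw":1},{"linear":[2.0,0.11,0],"dr":[0,0,-8.75],"jaw":1},{"linear":[2.28,0.1,0],"dr":[0,0,-10],"jaw":1},{"linear":[2.57,0.08,0],"dr":[0,0,-11.25],"jaw":1},{"linear":[2.86,0.06,0],"dr":[0,0,-12.5],"jaw":1},{"linear":[3.14,0.03,0],"dr":[0,0,-13.75],"jaw":1},{"linear":[3.42,0,0],"dr":[0,0,-15],"jaw":1},{"linear":[3.71,-0.04,0],"dr":[0,0,-16.25],"jaw":1},{"linear":[3.99,-0.09,0],"dr":[0,0,-17.5],"jaw":1},{"linear":[4.27,-0.14,0],"dr":[0,0,-18.75],"jaw":1},{"linear":[4.55,-0.2,0],"dr":[0,0,-20],"jaw":1},{"linear":[4.83,-0.27,0],"dr":[0,0,-21.25],"jaw":1},{"linear":[5.1,-0.34,0],"dr":[0,0,-22.5],"jaw":1},{"linear":[5.38,-0.42,0],"dr":[0,0,-23.75],"jaw":1},{"linear":[5.65,-0.5,0],"dr":[0,0,-25],"jaw":1}]'
python3 -c "
from h import *
s=robot.get_state();x=s['eef_pos'][:2]-C;print(np.hypot(*x),np.degrees(np.arctan2(x[1],x[0])))"
```

```text
t: 6.1
eef_pos: [439.3, 21.1, 58.6]
tcp_rot: [-2.016, 2.405, 0.003]
ft_force: [1.6, 5.7, 1.5]
grip_width: 0.1
finger_force: 3.1
130.08267775339246 161.9250366303536
```

```bash
python3 -m jog '[{"linear":[0.28,0.02,0],"dr":[0,0,-1.25],"jaw":1},{"linear":[0.57,0.05,0],"dr":[0,0,-2.5],"jaw":1},{"linear":[0.85,0.08,0],"dr":[0,0,-3.75],"jaw":1},{"linear":[1.14,0.1,0],"dr":[0,0,-5],"jaw":1},{"linear":[1.43,0.11,0],"dr":[0,0,-6.25],"jaw":1},{"linear":[1.71,0.11,0],"dr":[0,0,-7.5],"jaw":1},{"linear":[2.0,0.11,0],"dr":[0,0,-8.75],"jaw":1},{"linear":[2.28,0.1,0],"dr":[0,0,-10],"jaw":1},{"linear":[2.57,0.08,0],"dr":[0,0,-11.25],"jaw":1},{"linear":[2.86,0.06,0],"dr":[0,0,-12.5],"jaw":1},{"linear":[3.14,0.03,0],"dr":[0,0,-13.75],"jaw":1},{"linear":[3.42,0,0],"dr":[0,0,-15],"jaw":1},{"linear":[3.71,-0.04,0],"dr":[0,0,-16.25],"jaw":1},{"linear":[3.99,-0.09,0],"dr":[0,0,-17.5],"jaw":1},{"linear":[4.27,-0.14,0],"dr":[0,0,-18.75],"jaw":1},{"linear":[4.55,-0.2,0],"dr":[0,0,-20],"jaw":1},{"linear":[4.83,-0.27,0],"dr":[0,0,-21.25],"jaw":1},{"linear":[5.1,-0.34,0],"dr":[0,0,-22.5],"jaw":1},{"linear":[5.38,-0.42,0],"dr":[0,0,-23.75],"jaw":1},{"linear":[5.65,-0.5,0],"dr":[0,0,-25],"jaw":1}]'
python3 - <<'E'
from h import *
s=robot.get_state();x=s['eef_pos'][:2]-C;print(np.hypot(*x),np.degrees(np.arctan2(x[1],x[0])))
p,d=robot.read_camera("top");cv2.imwrite("pics/t3.png",p)
cv2.imwrite("pics/t3c.png",cv2.resize(p[110:270,210:370],None,fx=3.7,fy=3.7,interpolation=cv2.INTER_CUBIC))
E
```

```text
t: 8.1
eef_pos: [433.1, -35.4, 58.6]
tcp_rot: [-2.489, 1.912, 0.004]
ft_force: [-1.2, 6.0, 3.1]
grip_width: 0.3
finger_force: 3.1
130.85192941497718 -172.91553804213513
```

View pics/t3c.png

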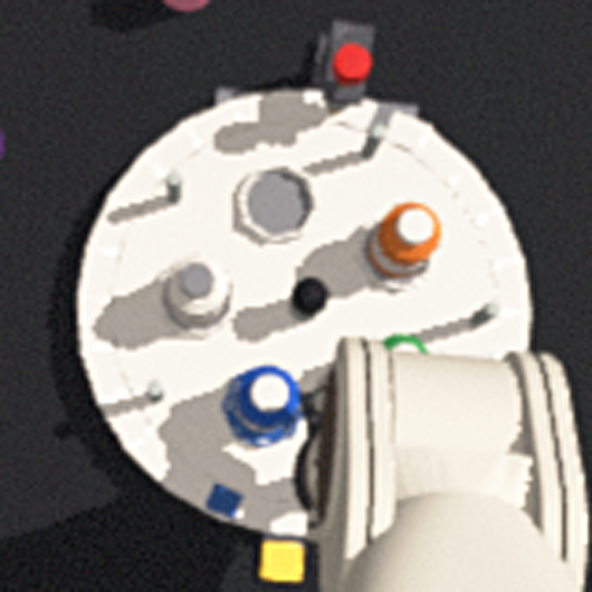

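The blue bay now points at about 158°, with its rim mark at crop (225,500). The yellow marker is at (282,562) and the bolt knob at (351,62), so roughly 10-12° are left.

```bash
python3 - <<'E'
from h import *
f=lambda x,y,z:plane("top",210+x/3.7-.37,110+y/3.7-.37,z)
for x,y,z in[(175,178,94.5),(378,129,94.5),(487,311,94.5),(155,391,94.5),(225,500,34.5),(351,62,137),(282,562,10)]:
    q=f(x,y,z)-C;print(np.hypot(*q).round(1),np.degrees(np.arctan2(q[1],q[0])).round(1))
E
python3 -m jog '[{"linear":[0.11,0.01,0],"dr":[0,0,-0.5],"jaw":1},{"linear":[0.23,0.02,0],"dr":[0,0,-1],"jaw":1},{"linear":[0.34,0.03,0],"dr":[0,0,-1.5],"jaw":1},{"linear":[0.46,0.04,0],"dr":[0,0,-2],"jaw":1},{"linear":[0.57,0.05,0],"dr":[0,0,-2.5],"jaw":1},{"linear":[0.68,0.06,0],"dr":[0,0,-3],"jaw":1},{"linear":[0.8,0.07,0],"dr":[0,0,-3.5],"jaw":1},{"linear":[0.91,0.08,0],"dr":[0,0,-4],"jaw":1},{"linear":[1.03,0.09,0],"dr":[0,0,-4.5],"jaw":1},{"linear":[1.14,0.1,0],"dr":[0,0,-5],"jaw":1}]'
```

```text
128.9 48.5
132.3 -22.5
125.7 -95.1
129.6 122.0
155.3 157.6
159.8 -9.5
190.0 175.2
t: 9.15
eef_pos: [434.9, -46.9, 58.6]
tcp_rot: [-2.57, 1.803, 0.004]
ft_force: [-2.2, 6.1, 5.3]
grip_width: 0.0
finger_force: 3.0
```

```bash
cat > ok.py <<'E'
from h import *
import sys
s=robot.get_state();q=s["eef_pos"][:2]-C;f=s["ft_force"]
print("F",np.hypot(*f[:2]).round(1),f.round(1),"ang",np.degrees(np.arctan2(q[1],q[0])).round(2)%360,"r",np.hypot(*q).round(1))
sys.exit(np.linalg.norm(f)>11)
E
J='python3 -m jog'
$J '[{"linear":[0.06,0,0],"dr":[0,0,-0.25],"jaw":1},{"linear":[0.11,0.01,0],"dr":[0,0,-0.5],"jaw":1},{"linear":[0.17,0.01,0],"dr":[0,0,-0.75],"jaw":1},{"linear":[0.23,0.02,0],"dr":[0,0,-1],"jaw":1}]' >/dev/null && python3 ok.py &&
$J '[{"linear":[0.06,0,0],"dr":[0,0,-0.25],"jaw":1},{"linear":[0.11,0.01,0],"dr":[0,0,-0.5],"jaw":1},{"linear":[0.17,0.01,0],"dr":[0,0,-0.75],"jaw":1},{"linear":[0.23,0.02,0],"dr":[0,0,-1],"jaw":1}]' >/dev/null && python3 ok.py &&
$J '[{"linear":[0.06,0,0],"dr":[0,0,-0.25],"jaw":1},{"linear":[0.11,0.01,0],"dr":[0,0,-0.5],"jaw":1},{"linear":[0.17,0.01,0],"dr":[0,0,-0.75],"jaw":1},{"linear":[0.23,0.02,0],"dr":[0,0,-1],"jaw":1}]' >/dev/null && python3 ok.py &&
$J '[{"linear":[0.06,0,0],"dr":[0,0,-0.25],"jaw":1},{"linear":[0.11,0.01,0],"dr":[0,0,-0.5],"jaw":1},{"linear":[0.17,0.01,0],"dr":[0,0,-0.75],"jaw":1},{"linear":[0.23,0.02,0],"dr":[0,0,-1],"jaw":1}]' >/dev/null && python3 ok.py
```

```text
F 6.2 [-1.5  6.   4.4] ang 193.12 r 131.1False
```

```bash
sed -i 's/sys.exit(\(.*\))$/sys.exit(int(\1))/' ok.py
J='python3 -m jog'
$J '[{"linear":[0.06,0,0],"dr":[0,0,-0.25],"jaw":1},{"linear":[0.11,0.01,0],"dr":[0,0,-0.5],"jaw":1},{"linear":[0.17,0.01,0],"dr":[0,0,-0.75],"jaw":1},{"linear":[0.23,0.02,0],"dr":[0,0,-1],"jaw":1}]' >/dev/null && python3 ok.py &&
$J '[{"linear":[0.06,0,0],"dr":[0,0,-0.25],"jaw":1},{"linear":[0.11,0.01,0],"dr":[0,0,-0.5],"jaw":1},{"linear":[0.17,0.01,0],"dr":[0,0,-0.75],"jaw":1},{"linear":[0.23,0.02,0],"dr":[0,0,-1],"jaw":1}]' >/dev/null && python3 ok.py &&
$J '[{"linear":[0.06,0,0],"dr":[0,0,-0.25],"jaw":1},{"linear":[0.11,0.01,0],"dr":[0,0,-0.5],"jaw":1},{"linear":[0.17,0.01,0],"dr":[0,0,-0.75],"jaw":1},{"linear":[0.23,0.02,0],"dr":[0,0,-1],"jaw":1}]' >/dev/null && python3 ok.py &&
$J '[{"linear":[0.06,0,0],"dr":[0,0,-0.25],"jaw":1},{"linear":[0.11,0.01,0],"dr":[0,0,-0.5],"jaw":1},{"linear":[0.17,0.01,0],"dr":[0,0,-0.75],"jaw":1},{"linear":[0.23,0.02,0],"dr":[0,0,-1],"jaw":1}]' >/dev/null && python3 ok.py
```

```text
F 5.8 [-2.5  5.2  5.5] ang 194.11 r 131.2
F 6.5 [-2.3  6.   4.6] ang 195.1 r 131.2
F 5.6 [-2.5  5.   4.8] ang 196.09 r 131.2
F 6.2 [-2.2  5.8  5.1] ang 197.1 r 131.2
```

```bash
J='python3 -m jog'
$J '[{"linear":[0.04,0,0],"dr":[0,0,-0.17],"jaw":1},{"linear":[0.08,0.01,0],"dr":[0,0,-0.33],"jaw":1},{"linear":[0.11,0.01,0],"dr":[0,0,-0.5],"jaw":1}]' >/dev/null && python3 ok.py &&
$J '[{"linear":[0.04,0,0],"dr":[0,0,-0.17],"jaw":1},{"linear":[0.08,0.01,0],"dr":[0,0,-0.33],"jaw":1},{"linear":[0.11,0.01,0],"dr":[0,0,-0.5],"jaw":1}]' >/dev/null && python3 ok.py &&
$J '[{"linear":[0.04,0,0],"dr":[0,0,-0.17],"jaw":1},{"linear":[0.08,0.01,0],"dr":[0,0,-0.33],"jaw":1},{"linear":[0.11,0.01,0],"dr":[0,0,-0.5],"jaw":1}]' >/dev/null && python3 ok.py &&
$J '[{"linear":[0.04,0,0],"dr":[0,0,-0.17],"jaw":1},{"linear":[0.08,0.01,0],"dr":[0,0,-0.33],"jaw":1},{"linear":[0.11,0.01,0],"dr":[0,0,-0.5],"jaw":1}]' >/dev/null && python3 ok.py &&
$J '[{"linear":[0.04,0,0],"dr":[0,0,-0.17],"jaw":1},{"linear":[0.08,0.01,0],"dr":[0,0,-0.33],"jaw":1},{"linear":[0.11,0.01,0],"dr":[0,0,-0.5],"jaw":1}]' >/dev/null && python3 ok.py &&
$J '[{"linear":[0.04,0,0],"dr":[0,0,-0.17],"jaw":1},{"linear":[0.08,0.01,0],"dr":[0,0,-0.33],"jaw":1},{"linear":[0.11,0.01,0],"dr":[0,0,-0.5],"jaw":1}]' >/dev/null && python3 ok.py
```

```text
F 5.5 [-2.3  5.   4.1] ang 197.58 r 131.3
F 5.7 [-2.6  5.   4.9] ang 198.05 r 131.3
F 5.7 [-2.5  5.1  5.3] ang 198.53 r 131.3
F 6.5 [-3.4  5.6  4.3] ang 199.01 r 131.4
F 6.6 [-3.3  5.7  4.9] ang 199.47 r 131.3
F 3.0 [-2.4  1.8  2.2] ang 200.31 r 131.3
```

The force dropped sharply, which could be the bolt falling into its play. One more small step to feel for the stop.

```bash
J='python3 -m jog'
$J '[{"linear":[0.04,0,0],"dr":[0,0,-0.17],"jaw":1},{"linear":[0.08,0.01,0],"dr":[0,0,-0.33],"jaw":1}]' >/dev/null && python3 ok.py
python3 - <<'E'
from h import *
for n in("side","top"):
    p,d=robot.read_camera(n);cv2.imwrite(f"pics/{n}4.png",p)
a=cv2.imread("pics/side0.png")[165:265,300:380];b=cv2.imread("pics/side4.png")[165:265,300:380]
cv2.imwrite("pics/cmp.png",cv2.resize(np.hstack([a,b]),None,fx=4.8,fy=4.8,interpolation=cv2.INTER_CUBIC))
E
```

```text
F 4.2 [-3.2  2.7  2.3] ang 200.94 r 131.1
```

View pics/cmp.png

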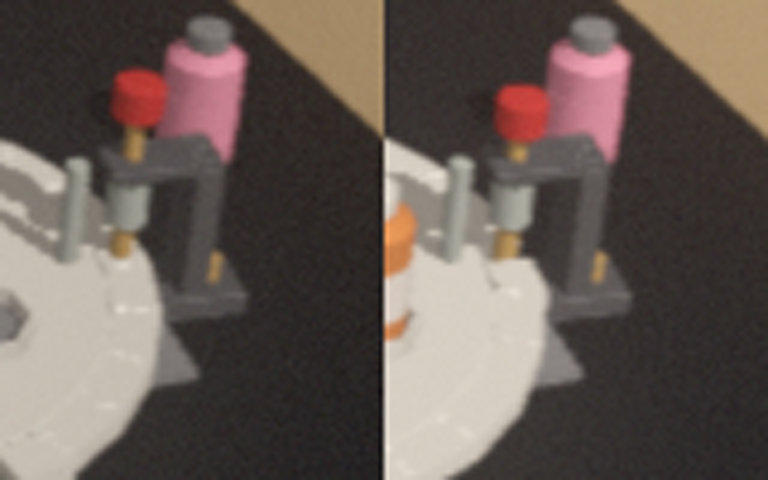

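The red knob is about 3 px lower (crop (523,113) against (139,98)), so the bolt appears to be in the slot. One tiny step to confirm the stop.

```bash
J='python3 -m jog'
$J '[{"linear":[0.04,0,0],"dr":[0,0,-0.17],"jaw":1},{"linear":[0.08,0.01,0],"dr":[0,0,-0.33],"jaw":1}]' >/dev/null && python3 ok.py
$J '[{"linear":[0.04,0,0],"dr":[0,0,-0.17],"jaw":1},{"linear":[0.04,0,0],"dr":[0,0,-0.17],"jaw":1}]' >/dev/null && python3 ok.py
python3 - <<'E'
from h import *
ds=[robot.read_camera("side")[1] for k in range(3)]
p,d=robot.read_camera("side");o=cv2.imread("pics/side0.png")
for q in(o,p):
    r=q.astype(int);m=(r[...,2]>120)&(r[...,1]<60)&(r[...,0]<60);m[:165]=0;m[230:]=0;m[:,:315]=0;m[:,350:]=0
    ys,xs=np.nonzero(m);print(xs.mean(),ys.mean(),len(xs))
print(proj("side",[721,-47,138]),proj("side",[721,-47,129]))
E
```

```text
F 6.1 [-4.4  4.2  2.6] ang 201.14 r 131.1
F 6.6 [-5.   4.3  2.8] ang 201.16 r 131.1
328.45882352941175 185.04705882352943 85
325.7241379310345 189.41379310344828 29
(np.float64(327.9535996902287), np.float64(182.32140147068628)) (np.float64(327.560637584821), np.float64(185.5261172532976))
```

The knob is about 4 px lower (9 mm) and the finger stalls while force rises, so it is locked. Backing off, lifting and looking.

```bash
python3 -m jog '[{"linear":[-0.6,0,0],"dr":[0,0,0],"jaw":1},{"linear":[-1.2,0,0],"dr":[0,0,0],"jaw":1},{"linear":[-1.2,0,-3],"dr":[0,0,0],"jaw":1},{"linear":[-1.2,0,-7],"dr":[0,0,0],"jaw":1},{"linear":[-1.2,0,-11],"dr":[0,0,0],"jaw":1},{"linear":[-1.2,8,-12],"dr":[0,0,0],"jaw":0},{"linear":[-1.2,12,-12],"dr":[0,0,0],"jaw":0},{"linear":[-1.2,14,-12],"dr":[0,0,0],"jaw":0},{"linear":[-1.2,14,-12],"dr":[0,0,0],"jaw":0},{"linear":[-1.2,14,-12],"dr":[0,0,0],"jaw":0}]'
python3 - <<'E'
from h import *
p,d=robot.read_camera("top");cv2.imwrite("pics/t5.png",p)
i=robot.camera_info("wrist");w,_=robot.read_camera("wrist");cv2.imwrite("pics/w5.png",w);np.save("pics/w5T.npy",i["T"])
print(proj("wrist",at(82,171,85),i),i["fx"])
cv2.imwrite("pics/t5c.png",np.hstack([cv2.resize(p[150:270,230:350],(384,384),interpolation=cv2.INTER_CUBIC),cv2.resize(w,(416,312))[:,:].copy() if 0 else cv2.copyMakeBorder(cv2.resize(w,(416,312)),0,72,0,0,cv2.BORDER_CONSTANT)]))
E
```

```text
t: 14.85
eef_pos: [313.9, -124.6, 178.9]
tcp_rot: [-2.7, 1.605, -0.005]
ft_force: [1.1, -0.2, 0.1]
grip_width: 72.5
finger_force: 0.0
(np.float64(42.251426005073284), np.float64(216.0591873531393)) 268.33992754687597
```

View pics/t5c.png

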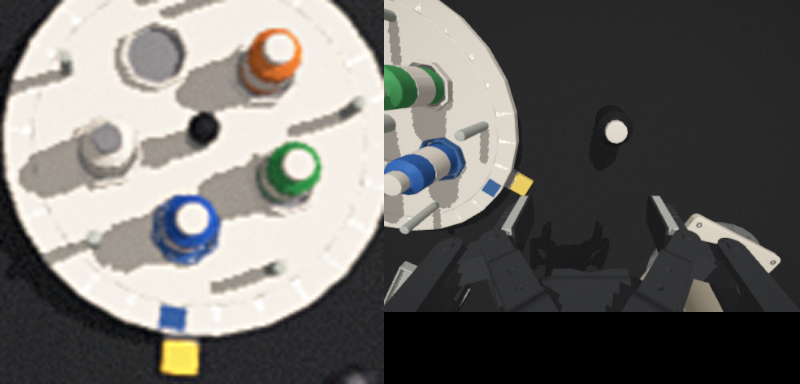

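The blue rim mark (173,318) sits just behind the yellow marker (180,357), with the blue cap at (192,220) in the top crop. Working out the grasp.

Run:
```python
from h import *
g=plane("top",230+192/3.2-.35,150+220/3.2-.35,119.5);q=g-C;print(g,np.hypot(*q),np.degrees(np.arctan2(q[1],q[0])))
g=plane("top",230+173/3.2-.35,150+318/3.2-.35,34.5);q=g-C;print(g,np.hypot(*q),np.degrees(np.arctan2(q[1],q[0])))
print(at(82,171,0))
goal([*(C+82*np.array([np.cos(np.radians(171)),np.sin(np.radians(171))])),200],261)
print(robot.get_state()["joints"].round(2))
```

```text
[484.32134723  -6.3302331 ] 79.74048692823119 170.6392716638484
[407.9899565    3.78176235] 156.7191160663288 171.53060549721457
[np.float64(482.00955607119874), np.float64(-6.47237386670106), 0]
linear [ -2.29 -20.33  -2.1 ] dr [-0.1 -0.1 37.7] at [ 314.7 -124.1  178.7] x ang -61.3 t 14.95
[-0.38 -0.05 -0.46  1.16 -0.   -2.45]
```

```bash
python3 -m jog '[{"linear":[-1,-4,-2.1],"dr":[0,0,8],"jaw":0.1},{"linear":[-2.3,-20.4,-2.1],"dr":[0,0,37.7],"jaw":0.1},{"linear":[-2.3,-20.4,-2.1],"dr":[0,0,37.7],"jaw":0.1},{"linear":[-2.3,-20.4,-2.1],"dr":[0,0,37.7],"jaw":0.1},{"linear":[-2.3,-20.4,-2.1],"dr":[0,0,37.7],"jaw":0.1},{"linear":[-2.3,-20.4,-2.1],"dr":[0,0,37.7],"jaw":0.1},{"linear":[-2.3,-20.4,-2.1],"dr":[0,0,37.7],"jaw":0.1},{"linear":[-2.3,-20.4,-2.1],"dr":[0,0,37.7],"jaw":0.1},{"linear":[-2.3,-20.4,-2.1],"dr":[0,0,37.7],"jaw":0.1},{"linear":[-2.3,-20.4,-2.1],"dr":[0,0,37.7],"jaw":0.1}]'
python3 - <<'E'
from h import *
s=robot.get_state();i=robot.camera_info("wrist");w,_=robot.read_camera("wrist")
for P in([483.5,-6.4,119.5],[563,-19.3,97],[*s["eef_pos"][:2],119.5]):
    u,v=proj("wrist",P,i);print(u,v);cv2.drawMarker(w,(int(round(u)),int(round(v))),(0,0,255),0,12,1)
cv2.imwrite("pics/w6.png",w);goal([483.5,-6.4,60],261);print(s["grip_width"])
E
```

```text
t: 15.95
eef_pos: [480.9, -6.5, 199.6]
tcp_rot: [-2.038, 2.39, -0.0]
ft_force: [0.8, -0.6, -0.6]
grip_width: 76.9
finger_force: 0.0
250.6509393248194 198.8838190834766
167.46061788595665 190.38922496583078
253.56817432130325 198.37491266521909
linear [-0.05 -0.24 13.96] dr [-0.   0.  -0.1] at [481.   -6.5 199.6] x ang -99.1 t 16.0
76.85389225690673
```

View pics/w6.png

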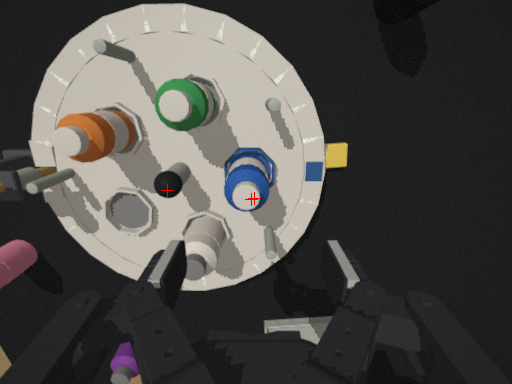

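The blue cap is at (246,196), within 5 px of the prediction, so the grasp shifts about 2 mm towards the axis. Green, orange and white are clear of the fingers. Descend and close gently.

```bash
python3 -m jog '[{"linear":[0.1,-0.45,3],"dr":[0,0,0],"jaw":0.1},{"linear":[0.1,-0.45,6],"dr":[0,0,0],"jaw":0.1},{"linear":[0.1,-0.45,9],"dr":[0,0,0],"jaw":0.1},{"linear":[0.1,-0.45,11],"dr":[0,0,0],"jaw":0.1},{"linear":[0.1,-0.45,12.5],"dr":[0,0,0],"jaw":0.1},{"linear":[0.1,-0.45,13.5],"dr":[0,0,0],"jaw":0.1},{"linear":[0.1,-0.45,13.9],"dr":[0,0,0],"jaw":0.1},{"linear":[0.1,-0.45,13.9],"dr":[0,0,0],"jaw":0.1},{"linear":[0.1,-0.45,13.9],"dr":[0,0,0],"jaw":0.1}]' 25 
python3 -m jog '[{"linear":[0,0,0],"dr":[0,0,0],"jaw":0.2},{"linear":[0,0,0],"dr":[0,0,0],"jaw":0.3},{"linear":[0,0,0],"dr":[0,0,0],"jaw":0.4},{"linear":[0,0,0],"dr":[0,0,0],"jaw":0.45},{"linear":[0,0,0],"dr":[0,0,0],"jaw":0.5},{"linear":[0,0,0],"dr":[0,0,0],"jaw":0.55},{"linear":[0,0,0],"dr":[0,0,0],"jaw":0.6},{"linear":[0,0,0],"dr":[0,0,0],"jaw":0.7},{"linear":[0,0,0],"dr":[0,0,0],"jaw":0.7}]' 25
```

```text
t: 16.9
eef_pos: [486.3, -7.7, 61.1]
tcp_rot: [-2.038, 2.389, -0.002]
ft_force: [-0.1, 0.4, -1.0]
grip_width: 76.4
finger_force: 0.0
t: 17.8
eef_pos: [486.1, -7.7, 60.7]
tcp_rot: [-2.039, 2.389, -0.001]
ft_force: [-0.3, -0.2, 5.2]
grip_width: 43.0
finger_force: 25.3
```

```bash
python3 -m jog '[{"linear":[0,0,-0.5],"dr":[0,0,0],"jaw":0.7},{"linear":[0,0,-1.5],"dr":[0,0,0],"jaw":0.7},{"linear":[0,0,-3],"dr":[0,0,0],"jaw":0.7},{"linear":[0,0,-5],"dr":[0,0,0],"jaw":0.7},{"linear":[0,0,-7],"dr":[0,0,0],"jaw":0.7},{"linear":[0,0,-9],"dr":[0,0,0],"jaw":0.7},{"linear":[0,0,-11],"dr":[0,0,0],"jaw":0.7},{"linear":[0,0,-13],"dr":[0,0,0],"jaw":0.7},{"linear":[0,0,-13],"dr":[0,0,0],"jaw":0.7},{"linear":[0,0,-13],"dr":[0,0,0],"jaw":0.7}]'
python3 -c "
from h import *
goal([443.5,318.5,190],261)"
```

```text
t: 18.8
eef_pos: [485.5, -7.6, 190.2]
tcp_rot: [-2.039, 2.39, -0.0]
ft_force: [-0.7, 0.2, -1.6]
grip_width: 43.3
finger_force: 25.7
linear [-3.154e+01  9.280e+00  2.000e-02] dr [-0.   0.  -0.1] at [485.5  -7.6 190.2] x ang -99.1 t 18.8
```

```bash
python3 -m jog '[{"linear":[-1,0.3,0],"dr":[0,0,0],"jaw":0.7},{"linear":[-3,0.9,0],"dr":[0,0,0],"jaw":0.7},{"linear":[-6,1.8,0],"dr":[0,0,0],"jaw":0.7},{"linear":[-9,2.6,0],"dr":[0,0,0],"jaw":0.7},{"linear":[-12,3.5,0],"dr":[0,0,0],"jaw":0.7},{"linear":[-15,4.4,0],"dr":[0,0,0],"jaw":0.7},{"linear":[-18,5.3,0],"dr":[0,0,0],"jaw":0.7},{"linear":[-21,6.2,0],"dr":[0,0,0],"jaw":0.7},{"linear":[-24,7.1,0],"dr":[0,0,0],"jaw":0.7},{"linear":[-27,7.9,0],"dr":[0,0,0],"jaw":0.7},{"linear":[-29.5,8.7,0],"dr":[0,0,0],"jaw":0.7},{"linear":[-31,9.1,0],"dr":[0,0,0],"jaw":0.7},{"linear":[-31.5,9.3,0],"dr":[0,0,0],"jaw":0.7},{"linear":[-31.5,9.3,0],"dr":[0,0,0],"jaw":0.7},{"linear":[-31.5,9.3,0],"dr":[0,0,0],"jaw":0.7}]'
python3 -m jog '[{"linear":[0,0,2],"dr":[0,0,0],"jaw":0.7},{"linear":[0,0,5],"dr":[0,0,0],"jaw":0.7},{"linear":[0,0,8],"dr":[0,0,0],"jaw":0.7},{"linear":[0,0,11],"dr":[0,0,0],"jaw":0.7},{"linear":[0,0,13],"dr":[0,0,0],"jaw":0.7},{"linear":[0,0,14.3],"dr":[0,0,0],"jaw":0.7},{"linear":[0,0,15],"dr":[0,0,0],"jaw":0.7},{"linear":[0,0,15.3],"dr":[0,0,0],"jaw":0.7},{"linear":[0,0,15.3],"dr":[0,0,0],"jaw":0.7},{"linear":[0,0,15.3],"dr":[0,0,0],"jaw":0.7}]'
python3 - <<'E'
from h import *
p,_=robot.read_camera("side");cv2.imwrite("pics/s7.png",cv2.resize(p[100:260,120:380],None,fx=3,fy=3,interpolation=cv2.INTER_CUBIC))
E
```

```text
t: 20.3
eef_pos: [443.2, 317.1, 189.9]
tcp_rot: [2.037, -2.39, 0.001]
ft_force: [-0.6, -0.5, -1.4]
grip_width: 43.2
finger_force: 25.7
t: 21.3
eef_pos: [444.2, 318.6, 38.4]
tcp_rot: [-2.038, 2.388, -0.0]
ft_force: [0.1, 1.0, -1.3]
grip_width: 43.5
finger_force: 25.7
```

View pics/s7.png

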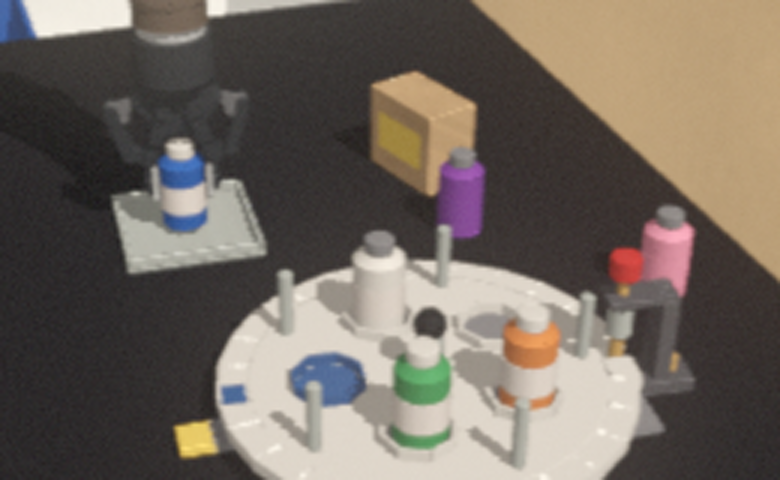

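The bottle hangs just above the middle of the tray, and the other three stand in their bays. Lowering until the floor is felt.

```bash
J='python3 -m jog'; F='python3 -c "
from station import robot;import sys
s=robot.get_state();print(s[\"ft_force\"].round(1),s[\"eef_pos\"].round(1));sys.exit(int(s[\"ft_force\"][2]>2))"'
$J '[{"linear":[0,0,0.2],"dr":[0,0,0],"jaw":0.7},{"linear":[0,0,0.4],"dr":[0,0,0],"jaw":0.7},{"linear":[0,0,0.5],"dr":[0,0,0],"jaw":0.7},{"linear":[0,0,0.5],"dr":[0,0,0],"jaw":0.7}]' >/dev/null; eval "$F" &&
$J '[{"linear":[0,0,0.05],"dr":[0,0,0],"jaw":0.7},{"linear":[0,0,0.1],"dr":[0,0,0],"jaw":0.7},{"linear":[0,0,0.1],"dr":[0,0,0],"jaw":0.7}]' >/dev/null && eval "$F" &&
$J '[{"linear":[0,0,0.05],"dr":[0,0,0],"jaw":0.7},{"linear":[0,0,0.1],"dr":[0,0,0],"jaw":0.7},{"linear":[0,0,0.1],"dr":[0,0,0],"jaw":0.7}]' >/dev/null && eval "$F" &&
$J '[{"linear":[0,0,0.05],"dr":[0,0,0],"jaw":0.7},{"linear":[0,0,0.1],"dr":[0,0,0],"jaw":0.7},{"linear":[0,0,0.1],"dr":[0,0,0],"jaw":0.7}]' >/dev/null && eval "$F" &&
$J '[{"linear":[0,0,0.05],"dr":[0,0,0],"jaw":0.7},{"linear":[0,0,0.1],"dr":[0,0,0],"jaw":0.7},{"linear":[0,0,0.1],"dr":[0,0,0],"jaw":0.7}]' >/dev/null && eval "$F" &&
$J '[{"linear":[0,0,0.05],"dr":[0,0,0],"jaw":0.7},{"linear":[0,0,0.1],"dr":[0,0,0],"jaw":0.7},{"linear":[0,0,0.1],"dr":[0,0,0],"jaw":0.7}]' >/dev/null && eval "$F"
```

```text
[ 0.1  0.1 -0.3] [443.2 318.   32.1]
[ 0.3 -0.3 -0.8] [443.3 318.1  31.2]
[ 0.1 -0.1 -1.9] [443.4 318.1  30.3]
[-1.5 -1.8  6.4] [443.5 318.1  30.2]
```

Floor contact at the expected height. Release slowly and retract.

```bash
python3 -m jog '[{"linear":[0,0,0],"dr":[0,0,0],"jaw":0.45},{"linear":[0,0,0],"dr":[0,0,0],"jaw":0.42},{"linear":[0,0,0],"dr":[0,0,0],"jaw":0.38},{"linear":[0,0,0],"dr":[0,0,0],"jaw":0.3},{"linear":[0,0,0],"dr":[0,0,0],"jaw":0.2},{"linear":[0,0,0],"dr":[0,0,0],"jaw":0.1},{"linear":[0,0,0],"dr":[0,0,0],"jaw":0.1},{"linear":[0,0,0],"dr":[0,0,0],"jaw":0.1}]'
python3 -m jog '[{"linear":[0,0,-1],"dr":[0,0,0],"jaw":0.1},{"linear":[0,0,-3],"dr":[0,0,0],"jaw":0.1},{"linear":[0,0,-6],"dr":[0,0,0],"jaw":0.1},{"linear":[0,0,-9],"dr":[0,0,0],"jaw":0.1},{"linear":[0,0,-12],"dr":[0,0,0],"jaw":0.1},{"linear":[0,0,-15],"dr":[0,0,0],"jaw":0.1},{"linear":[0,0,-17],"dr":[0,0,0],"jaw":0.1},{"linear":[0,0,-17],"dr":[0,0,0],"jaw":0.1},{"linear":[0,0,-17],"dr":[0,0,0],"jaw":0.1},{"linear":[0,0,-17],"dr":[0,0,0],"jaw":0.1}]'
python3 - <<'E'
from h import *
p,_=robot.read_camera("side");cv2.imwrite("pics/s8.png",cv2.resize(p[100:260,120:380],None,fx=3,fy=3,interpolation=cv2.INTER_CUBIC))
E
```

```text
t: 23.45
eef_pos: [443.4, 318.1, 29.3]
tcp_rot: [-2.039, 2.39, 0.0]
ft_force: [-0.5, 0.2, 0.5]
grip_width: 76.6
finger_force: 0.0
t: 24.45
eef_pos: [442.6, 317.5, 198.1]
tcp_rot: [2.038, -2.388, -0.0]
ft_force: [0.2, -0.4, 0.4]
grip_width: 76.7
finger_force: 0.0
```

View pics/s8.png

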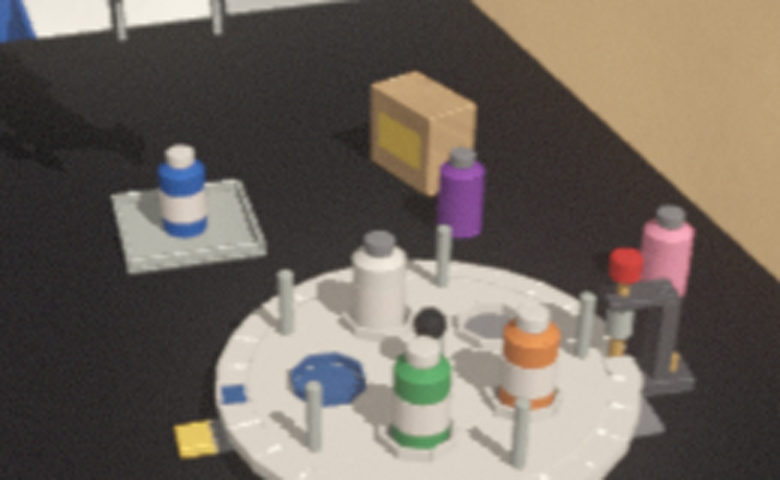

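The blue bottle stands upright in the tray at (183,195), the bolt is down, and the others are in place. Handing in.

```bash
python3 -c "
from station import robot
print(robot.close_job())"
```

```text
the job is handed in; nothing more can be done
None
```

The carousel is locked with the blue bay at the front, the blue bottle stands upright and released in the tray, the other bottles and the carton look undisturbed, and the job is handed in; no verdict came back.

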